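# Right the tipped dye bottle and close up the row

### The arm

A 6-joint arm with a two-finger parallel gripper is mounted at the origin on the work surface. World frame = base frame: x ahead of the robot, y to its left, z up, the work surface at z = 0. Lengths are in m, angles in rad, forces in N, time in s.
With the tool pointing down it reaches from about 0.4 to 0.825 m from the base axis. Payload 7 kg.
Tool frame: the origin (TCP) lies between the finger pads; the fingertips stand 8 mm ahead of it and the grasp point (between the pads) lies 11 mm behind it (arm.finger_overhang is the distance from the TCP to the fingertips, in m); z points along the fingers, y is the line along which they close (so a half turn about z gives the same grasp; the last joint's range is limited). The gripper opens to 88 mm and grips with 3 to 60 N. Pads are 19 mm wide; open, the fingers measure 130 mm over their backs; the gripper's body (78 mm by 193 mm) begins 47 mm behind the grasp point.
Start: joints at [-0.834, 0.359, 0.012, 0, -1.224, -0.288], TCP at [0.293, -0.608, 0.206] pointing down, gripper open.
Joint ranges: [-3.07, 3.07], [-1.43, 2.12], [-1.02, 1.25], [-3.03, 1.67], [-3.05, -0], [-3.03, 3.03]. Speed limits (rad/s): [2.39, 2.39, 3.01, 3.14, 3.14, 3.14].

### API

Orientations are given as [roll, pitch, yaw] about the fixed x, y, z axes, in that order (R = Rz(yaw) Ry(pitch) Rx(roll)).
In Python, from station import arm gives the robot as it stands.
- The arm moves only by the tool move_arm, never from a script. Its argument "rows" is text: rows parted by semicolons, each of 7 numbers parted by spaces: the turn, a rotation vector about the tool's x, y, z in degrees, then the shift along the tool's x, y, z in m, then the finger opening in m, from 0 to 0.0876. A call has 1 to 8 rows; each row shifts and turns the commanded pose from where the row before left it, along the tool's axes as they then stand; what a row does not reach is not made up. A row lasts 1/8 s, in which the tool goes at most 62.5 mm and 10.7 degrees, less where a joint would pass 70% of its speed; a pose out of reach is approached as far as the arm can. A call is refused whole if a number of a shift passes 0.0625 or a number of a turn 10.7, either way. A call with a gripper value outside its range is refused whole. The fingers move at their own pace and stop on an object; "squeeze" is the grip in N (left out, the last holds). Time passes only in rows, so rows that do not move let the fingers close. It gives the time, the measured TCP pose, the force, the opening and the grip force at its end, in the units of the state.
- arm.get_state(): the state, without advancing time (a new reading comes with each control period).
- arm.grab_frame(name): name is "side" or "top"; returns (picture, depth): 420x560x3 uint8, blue, green, red; 420x560 float32, m along the optical axis (not along the pixel's ray), 0 where there is no reading.
- arm.camera_model(name): a dict with "mtx" (3x3 intrinsics, pixels), "camera_from_world" (4x4, takes a point from world to camera coordinates). Camera axes: x right, y down, z forward; pixel columns grow to the right and rows downward; lengths in m; the calibration is good to about 2 mm. A picture is of the moment at which its call begins. camera_model takes no time and is no camera call.
- arm.job_done(): hands the job in; it is judged then, once.
The state is a dict: "t": time; "q": joint angles; "qd": joint speeds; "joint_efforts": joint torques, N m; "eef_pos": TCP position; "ee_rot": TCP orientation; "force": force on the tool from outside, world axes, zero at the start; "moment": the same for the moment, N m; "width": finger opening in m; "gripper_force": force on a finger pad.
Only numpy, scipy, OpenCV 4.12 (cv2) and the standard library are available. Lean on these libraries where they do the work, as an engineer would, in place of code of your own. Each camera call takes 0.05 s, during which the arm holds its last target. There are 200 camera calls.

### The job

In the plywood bottle lane one dye bottle has tipped and leans on the wooden stop block. First stand it upright on the lane floor beside the other two bottles, then lift the stop block out of its notches and set it down fully seated in the next pair of notches towards the bottles, so the row cannot tip again. Do not knock over or push away the other two bottles, leave the other things on the table alone, and let everything go at the end.

Things in the scene. Friction and masses are not known exactly. Their poses are not given: they have to be found in the camera images.
- rack: Plywood lane fixed to the table: channel along its y axis, y -175 to +165 mm, inside width 56 mm (x -28 to +28). Origin on the table at mid width, z up. Floor top at z = 8 mm. Side walls 10 mm thick, tops z = 48; end wall at -y (inner face y = -165), +y end open. Each side wall has 4 notches open to the top, 20 mm long in y, bottoms z = 30, centred at y = 10, 50, 90, 130 mm.
- next_notch (a point): Where the stop must go: the pair of notches at rack y = +50 mm, one step (40 mm) nearer the bottles than the starting pair (y = +90). The point lies on the lane floor midway between the two notches (rack x = 0, y = 50, z = 8 mm), axes as the rack's.
- tipped: White plastic dye bottle: body 48 mm diameter to 98 mm height, black cap 25 mm diameter at 108 to 130 mm, about 200 g. Origin: centre of underside, z towards the cap. At the start it leans about 45 degrees to the rack's +y: low rim of its foot on the floor at rack y about -6 mm, side on the stop block's top edge. Upright around rack y = -30 it stands free.
- cap (a point): Centre of the tipped bottle's cap top, 130 mm along its z axis; at the start over the stop block. Pushed gently towards the rack's -y (under 2 N) the bottle rights itself about the low rim of its foot, which stays about where it is; once within about 27 degrees of vertical it rocks upright by itself.
- bottle_a: White plastic dye bottle like tipped (48 mm diameter, 130 mm high, about 200 g). Origin: centre of its underside, z towards the cap. Stands upright in the lane next to the end wall (rack y about -138 mm).
- bottle_b: White plastic dye bottle like tipped (48 mm diameter, 130 mm high, about 200 g). Origin: centre of its underside, z towards the cap. Stands upright in the lane between bottle_a and the tipped bottle (rack y about -84 mm).
- stop: Loose wooden stop block, about 150 g, on the lane floor. Origin: in the plane of its underside, below its lugs and grip; axes as the rack's. 48 mm wide (x), 45 high, from y = -50 (face to the bottles) to +15 mm. A lug each side out to x = +-39 mm, 14 mm long in y, z 24 to 36 mm, lies in a wall notch with 3 mm play each way; raised over 16 mm the lugs clear the walls.
- grip (a point): Centre of the stop's grip: a block on its top, 30 mm wide (x) by 16 mm (y), from 45 to 75 mm above its underside, straight above its origin and lugs; the point is 60 mm above the underside. Fully seated, the stop's underside rests on the lane floor (rack z = 8 mm).
- cup: Bystander: lidded black take-away coffee cup, 82 mm diameter, 110 mm high, off the closed end of the lane. Origin: centre of underside.
- tape: Bystander: roll of tan tape lying flat, 80 mm diameter, 24 mm high, beyond the lane. Origin: centre of underside.
- stamp: Bystander: wooden rubber stamp block 60 x 60 x 25 mm, beyond the lane. Origin: centre of underside.
Not all that is in view belongs to the job. What is shaped like the bottle_b but yellow is not meant.

How it is judged:
By the outcome, as a careful person would: the job done as asked, in the order asked, and still so for the second after the job is handed in, with the robot touching nothing.
It also fails if it takes over 53 s, if anything falls off the work surface, if the arm or the gripper's body presses on something with over 40 N, if the wrist force passes 120 N, or if a joint passes its speed limit or range.

## Working session

There is one attempt and no reset: what is moved stays moved. The work goes in short steps, Python scripts to look and compute and a tool call to move; the robot and the scene stay as the last step left them, time stands still between calls to the robot, and variables do not carry over. Pictures are saved under pics/ and viewed, at most 10 in all, crops included, and the job is handed in when it is done.

Besides the shell and the picture viewer there is one more tool, called after "Call:" in YAML: its name, and indented under it one key for each argument. move_arm: Moves the arm, as the interface text tells. Its arguments: {"type":"object","properties":{"rows":{"type":"string"},"squeeze":{"type":"number"}},"required":["rows"]}

```bash
mkdir -p pics; ls; cat > h.py <<'E'
import numpy as np, cv2
from station import arm
from scipy.spatial.transform import Rotation as R
def cloud(name):
    im,d=arm.grab_frame(name); m=arm.camera_model(name); K=np.array(m["mtx"]); T=np.linalg.inv(np.array(m["camera_from_world"]))
    v,u=np.mgrid[0:420,0:560]
    c=np.stack([(u-K[0,2])/K[0,0]*d,(v-K[1,2])/K[1,1]*d,d,np.ones_like(d)],-1)
    w=(c@T.T)[...,:3]; w[d==0]=np.nan
    return im,w
E
python3 - <<'E'
from h import *
s=arm.get_state(); print({k:np.round(v,3) for k,v in s.items()})
for n in("top","side"):
    im,w=cloud(n); cv2.imwrite(f"pics/{n}0.png",im); np.save(f"{n}0.npy",w)
    print(n,np.linalg.inv(np.array(arm.camera_model(n)["camera_from_world"])).round(2).tolist())
E
```

```text
pics
{'t': np.float64(0.0), 'q': array([-0.834,  0.359,  0.011, -0.   , -1.224, -0.288]), 'qd': array([ 0.001,  0.002,  0.001,  0.001, -0.   ,  0.001]), 'joint_efforts': array([ 2.0000e-03, -5.8272e+01,  2.9306e+01,  6.9970e+00,  7.0000e-03,
       -0.0000e+00]), 'eef_pos': array([ 0.293, -0.608,  0.205]), 'ee_rot': array([ 3.14 , -0.   , -2.693]), 'force': array([-0.316,  0.001, -0.245]), 'moment': array([-0.004,  0.001, -0.006]), 'gripper_force': np.float64(0.0), 'width': np.float64(0.087)}
top [[0.02, -0.99, 0.15, 0.43], [-1.0, -0.02, -0.01, -0.05], [0.02, -0.15, -0.99, 0.88], [0.0, 0.0, 0.0, 1.0]]
side [[-0.86, -0.4, 0.32, 0.3], [-0.51, 0.69, -0.51, 0.35], [-0.01, -0.6, -0.8, 0.72], [0.0, 0.0, 0.0, 1.0]]
```

View pics/top0.png

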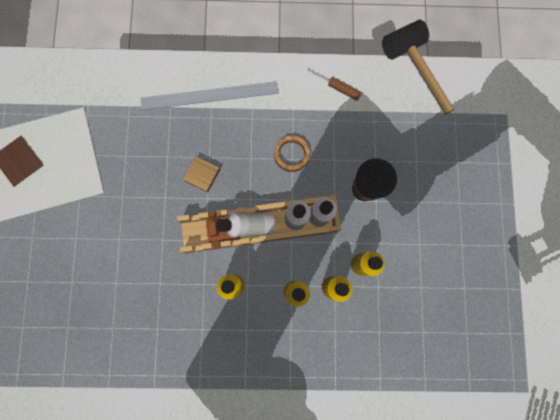

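View pics/side0.png

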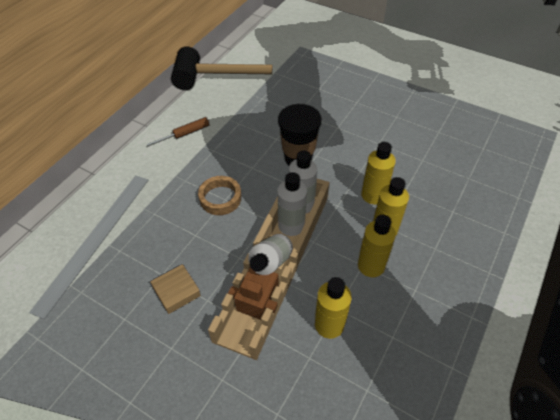

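Top view: the lane runs from (180,232) (open end) to (340,215) (closed end). The tipped white bottle is at (245,225), its cap at (223,226), on the red-brown stop at (214,230). White bottles stand at (298,212) and (325,208). The yellow bottles at (229,287), (298,294), (340,289) and (371,264) are not meant. The white ones in the lane fit the description.

```bash
python3 - <<'E'
from h import *
w=np.load("top0.npy"); im=cv2.imread("pics/top0.png"); 
ws=np.load("side0.npy"); ims=cv2.imread("pics/side0.png")
for v,u in [(212,298),(208,325),(226,223),(230,214),(240,190),(233,185)]: print(u,v,w[v,u].round(3))
# walls
def sel(w,lo,hi):
    m=(w[...,2]>lo)&(w[...,2]<hi)&(abs(w[...,0]-.43)<.09)&(w[...,1]<.24)&(w[...,1]>-.2); return m
m=sel(w,.040,.056); m[:190]=0;m[256:]=0;m[:,:175]=0;m[:,345:]=0
p=w[m]; print(len(p),p.min(0),p.max(0))
r=cv2.minAreaRect(p[:,:2].astype(np.float32)*1000); print(r, cv2.boxPoints(r))
# caps
for (a,b,c,d) in [(200,222,286,310),(198,220,314,338)]:
    q=w[a:b,c:d].reshape(-1,3); q=q[(q[:,2]>.128)&(q[:,2]<.15)]; print("cap",len(q),np.median(q,0).round(4),(q.min(0)+q.max(0))/2)
c=im[170:280,165:360]; cv2.imwrite("pics/c0.png",cv2.resize(c,None,fx=4,fy=4,interpolation=cv2.INTER_CUBIC))
E
```

```text
298 212 [ 0.545 -0.101  0.136]
325 208 [ 0.553 -0.152  0.139]
223 226 [0.518 0.042 0.122]
214 230 [0.514 0.064 0.082]
190 240 [0.499 0.127 0.007]
185 233 [0.514 0.138 0.007]
761 [ 0.47226034 -0.17542434  0.04029053] [0.51982215 0.13848493 0.0555102 ]
((512.5646362304688, -16.764785766601562), (39.69085693359375, 316.3166198730469), 7.872478485107422) [[ 471.2435   137.18474]
 [ 514.569   -176.15071]
 [ 553.88574 -170.71431]
 [ 510.5603   142.62114]]
cap 137 [ 0.5486 -0.103   0.1372] [ 0.54860492 -0.10298287  0.13468001]
cap 138 [ 0.556  -0.1548  0.1371] [ 0.55683612 -0.15550872  0.13523482]
```

View pics/c0.png

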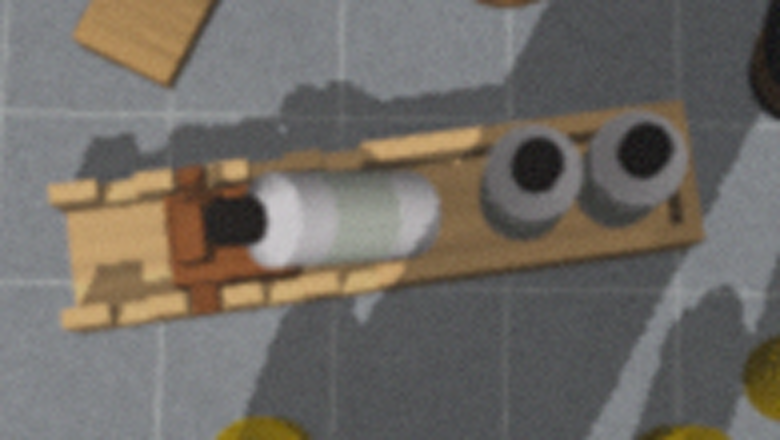

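The crop confirms it: the two grey-white bottles with black caps are upright in the lane, at crop (538,163) and (645,150). The tipped one is at (340,220), with its cap over the stop. The lugs sit in the second notch from the open end.

```bash
cat > fit.py <<'E'
from h import *
from scipy.optimize import minimize
def pts(w,im,z0,z1):
    m=(w[...,2]>z0)&(w[...,2]<z1)&(w[...,0]>.42)&(w[...,0]<.62)&(w[...,1]<.18)&(w[...,1]>-.21); return m
def rackfit(w,w2):
    P=[]
    for a in (w,w2):
        m=pts(a,None,.042,.055); P.append(a[m][:,:2]*1000)
    P=np.vstack(P)
    def cost(x):
        c,s=np.cos(x[2]),np.sin(x[2]); d=P-x[:2]; X=c*d[:,0]+s*d[:,1]; Y=-s*d[:,0]+c*d[:,1]
        ex=abs(abs(X)-33); return np.minimum(ex,8).mean()+ .3*np.mean(np.minimum(np.maximum(np.maximum(Y-165,-175-Y),0),8))
    best=min((minimize(cost,[x0,-15,np.radians(a)],method="Nelder-Mead",options=dict(initial_simplex=[[x0,-15,np.radians(a)],[x0+6,-15,np.radians(a)],[x0,-5,np.radians(a)],[x0,-15,np.radians(a+3)]])) for x0 in (525,532,540) for a in (6,9)),key=lambda r:r.fun)
    return best,P
E
python3 - <<'E'
from fit import *
w=np.load("top0.npy");ws=np.load("side0.npy")
for A,B in((w,w),(ws,ws),(w,ws)):
    r,P=rackfit(A,B); x=r.x; print(x[:2].round(1),np.degrees(x[2]).round(2),round(r.fun,2))
    c,s=np.cos(x[2]),np.sin(x[2]); d=P-x[:2]; X=c*d[:,0]+s*d[:,1]; Y=-s*d[:,0]+c*d[:,1]
    k=(abs(abs(X)-33)<7); 
    print(np.histogram(Y[k],np.arange(-190,185,5))[0])
# caps in rack frame
for q in [(548.6,-103),(556,-154.8)]:
    d=np.array(q)-x[:2]; print(c*d[0]+s*d[1],-s*d[0]+c*d[1])
for a in (w,ws):
    m=pts(a,None,.078,.087); q=a[m]*1000; d=q[:,:2]-x[:2]; X=c*d[:,0]+s*d[:,1]; Y=-s*d[:,0]+c*d[:,1]; k=(Y>75)&(Y<110)
    print("grip",k.sum(),np.percentile(X[k],[2,50,98]),np.percentile(Y[k],[2,50,98]),np.median(q[k],0))
E
```

```text
[534.1 -20. ] 8.98 4.21
[ 0  0  0 50 50 44 32 28 34 26 30 42 48 44 48 46 42 40 26 26 34 28 34 42
 50 46 48 44 52 44 46 52 44 46 50 42 50 52  0  0  0  2 48 48 44 52  2  0
  0  0 48 50 48 48 22 50 48 30 48 54 46 46  2  0  0  6 48 52 48 42 54  0
  0  0]
[533.7 -17.6] 8.89 4.79
[  0   0   6  22  40  24  26  28  22  32  28  24  26  30  36  20  32  34
  38  48  56  52  68  58  64  72  56  64  62  72  66  60  64  66  74  70
  68  68  14   0   0   2  46  52  58  92  10   0   0   6  82  80  90 102
  40  86  90  62  86  88  98  98  18   0   0   6 100  94  96 108 116   8
   0   0]
[533.9 -18.7] 8.94 4.57
[ 0  0  5 43 39 29 33 28 29 29 30 33 37 39 36 35 38 33 35 35 43 44 47 54
 56 55 57 53 56 56 61 54 54 56 54 63 57 50 20  0  0  8 39 56 48 53 24  0
  0  8 55 66 68 64 46 66 72 49 64 68 73 60 24  0  0  9 66 77 71 76 70 20
  0  0]
1.4453758625104278 -85.56453773685539
0.7060264606338045 -137.8852158905447
grip 119 [-14.53932452  -0.91858731  13.66441555] [81.27935447 88.7331878  96.38501045] [519.65424288  68.68569872  82.077026  ]
grip 214 [-76.5267614   -1.23374701  13.64763959] [83.24800243 92.28716287 99.63240549] [518.60757393  72.54968103  82.34784443]
```

Call:
move_arm:
  rows: "0 0 -10.5 0 0 0 0.06; 0 0 -10.5 0 0 0 0.06; 0 0 -10.5 0 0 0 0.06; 0 0 -10.5 0 0 0 0.06; 0 0 -10.5 0 0 0 0.06; 0 0 -10.5 0 0 0 0.06; 0 0 -10.2 0 0 0 0.06; 0 0 0 0 0 0 0.06"
  squeeze: 4

```text
t: 1.1
eef_pos: [0.2927, -0.6079, 0.2051]
ee_rot: [3.141, 0.001, -1.416]
force: [-0.1, -0.0, 0.1]
width: 0.0603
gripper_force: 0.0
```

```bash
cat >> h.py <<'E'
O=np.array([.5339,-.0190,0]); YAW=np.radians(8.95); RR=R.from_euler('z',YAW)
def rack(p): return RR.inv().apply(np.asarray(p)-O)
def togo(rx,ry,rz):
    """rack-frame GRASP target -> remaining tool-frame shift and turn"""
    s=arm.get_state(); Rt=R.from_euler('xyz',s["ee_rot"]); Rg=R.from_euler('xyz',[np.pi,0,YAW-np.pi/2])
    g=s["eef_pos"]-Rt.apply([0,0,.011])
    tcp=O+RR.apply([rx,ry,rz])+Rg.apply([0,0,.011])
    print("t",s["t"],"grasp rack",rack(g).round(4),"shift",Rt.inv().apply(tcp-s["eef_pos"]).round(4),"turn",np.degrees((Rt.inv()*Rg).as_rotvec()).round(2),"F",np.round(s["force"],2),"w",round(float(s["width"]),4),"gf",round(float(s["gripper_force"]),2),"q",np.round(s["q"],2))
E
python3 - <<'E'
from h import *
togo(0,.061,.16)
w=np.load("top0.npy"); ws=np.load("side0.npy")
# tipped bottle: all points above .056 in lane y -20..80
for a in (w,ws):
    r=rack(a.reshape(-1,3)); k=(abs(r[:,0])<.026)&(r[:,1]>-.05)&(r[:,1]<.082)&(r[:,2]>.06)
    b=r[k]; 
    for y in np.arange(-.045,.085,.01):
        j=abs(b[:,1]-y)<.005
        if j.sum()>3:
            top=b[j]; print(round(y,3),j.sum(),"x",np.percentile(top[:,0],[3,97]).round(3),"zmax",top[:,2].max().round(3))
# yellow near stop
r=rack(w.reshape(-1,3)); k=(r[:,2]>.115)&(r[:,2]<.14)&(r[:,0]<-.06)&(r[:,1]>-.05); print("yellow",r[k].min(0),r[k].max(0))
E
```

```text
t 1.1 grasp rack [-0.3298 -0.5442  0.2161] shift [-0.6058 -0.3287  0.0565] turn [ 0.02  0.05 -0.11] F [-0.1  -0.04  0.06] w 0.0603 gf 0.0 q [-0.83  0.36  0.01 -0.   -1.22  0.99]
-0.025 4 x [-0.005  0.001] zmax 0.062
-0.015 63 x [-0.016  0.013] zmax 0.071
-0.005 96 x [-0.02   0.018] zmax 0.084
0.005 114 x [-0.023  0.021] zmax 0.09
0.015 122 x [-0.025  0.02 ] zmax 0.1
0.025 121 x [-0.025  0.018] zmax 0.11
0.035 120 x [-0.025  0.019] zmax 0.111
0.045 121 x [-0.025  0.019] zmax 0.113
0.055 103 x [-0.022  0.017] zmax 0.121
0.065 62 x [-0.015  0.008] zmax 0.126
0.075 33 x [-0.012  0.006] zmax 0.115
-0.015 23 x [-0.014  0.007] zmax 0.069
-0.005 53 x [-0.021  0.011] zmax 0.079
0.005 56 x [-0.024  0.011] zmax 0.088
0.015 79 x [-0.025  0.011] zmax 0.098
0.025 85 x [-0.025  0.009] zmax 0.107
0.035 147 x [-0.025  0.013] zmax 0.111
0.045 216 x [-0.025  0.02 ] zmax 0.112
0.055 152 x [-0.024  0.019] zmax 0.12
0.065 177 x [-0.017  0.007] zmax 0.126
0.075 123 x [-0.013  0.008] zmax 0.118
yellow [-0.15356671 -0.04987177  0.11566993] [-0.10923623  0.07944983  0.13231818]
```

Call:
move_arm:
  rows: "0 0 0 -0.0505 -0.0272 0 0.06; 0 0 0 -0.0505 -0.0272 0 0.06; 0 0 0 -0.0505 -0.0272 0 0.06; 0 0 0 -0.0505 -0.0272 0 0.06; 0 0 0 -0.0505 -0.0272 0 0.06; 0 0 0 -0.0505 -0.0272 0 0.06; 0 0 0 -0.0505 -0.0272 0 0.06; 0 0 0 -0.0505 -0.0272 0 0.06"

```text
t: 2.1
eef_pos: [0.4455, -0.1735, 0.2058]
ee_rot: [-3.141, -0.0, -1.42]
force: [1.3, -0.5, -0.1]
width: 0.0602
gripper_force: 0.0
```

Call:
move_arm:
  rows: "0 0 0 -0.0505 -0.0272 0 0.06; 0 0 0 -0.0505 -0.0272 0 0.06; 0 0 0 -0.0505 -0.0272 0 0.06; 0 0 0 -0.0505 -0.0272 0 0.06; 0 0 0 0 0 0 0.06; 0 0 0 0 0 0 0.06"

```text
t: 2.85
eef_pos: [0.521, 0.0412, 0.2052]
ee_rot: [3.141, -0.0, -1.417]
force: [-0.3, 0.2, 0.5]
width: 0.0605
gripper_force: 0.0
```

```bash
python3 -c "
from h import *
togo(-.003,.061,.113)"
```

```text
t 2.85 grasp rack [-0.0034  0.0614  0.2162] shift [ 0.0004 -0.0005  0.1032] turn [ 0.05 -0.01 -0.15] F [-0.26  0.19  0.47] w 0.0605 gf 0.0 q [ 0.45  0.11 -0.32 -0.   -1.14 -0.3 ]
```

Call:
move_arm:
  rows: "0 0 0 0 0 0.03 0.05; 0 0 0 0 0 0.03 0.05; 0 0 0 0 0 0.025 0.05; 0 0 0 0 0 0.018 0.05; 0 0 0 0 0 0 0.05; 0 0 0 0 0 0 0.05"

```text
t: 3.6
eef_pos: [0.5218, 0.0405, 0.1035]
ee_rot: [-3.141, 0.0, -1.417]
force: [0.5, 0.4, 0.2]
width: 0.05
gripper_force: 0.0
```

```bash
python3 -c "
from h import *
togo(-.003,.061,.113)
im,w=cloud('side'); cv2.imwrite('pics/s1.png',cv2.resize(im[150:370,180:380],None,fx=2.7,fy=2.7))"
```

```text
t 3.6 grasp rack [-0.0027  0.0606  0.1145] shift [-0.0004  0.0003  0.0015] turn [-0.06  0.   -0.13] F [0.53 0.37 0.2 ] w 0.05 gf 0.0 q [ 0.45  0.2  -0.46  0.   -0.91 -0.3 ]
```

View pics/s1.png

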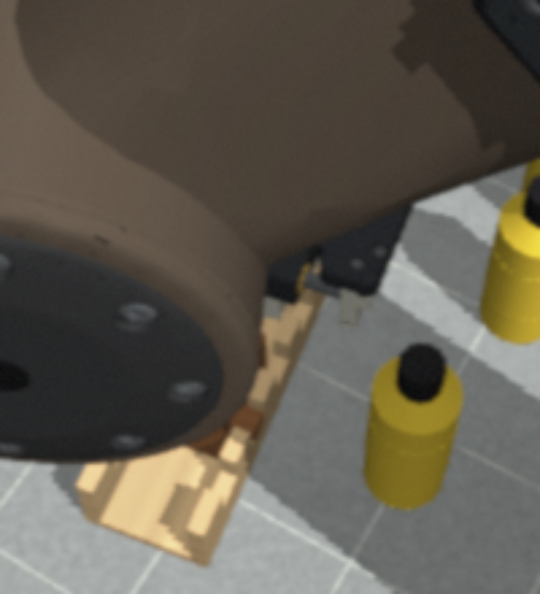

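The arm hides the grasp here; one finger pad shows at crop (350,305), outside the lane wall. The numbers match the target, so I'll close on the cap gently.

Call:
move_arm:
  rows: "0 0 0 0 0 0 0.02; 0 0 0 0 0 0 0.02; 0 0 0 0 0 0 0.02; 0 0 0 0 0 0 0.02; 0 0 0 0 0 0 0.02"
  squeeze: 4

```text
t: 4.28
eef_pos: [0.5214, 0.0412, 0.1025]
ee_rot: [3.142, 0.0, -1.415]
force: [0.3, -0.4, -0.1]
width: 0.0205
gripper_force: 0.0
```

Call:
move_arm:
  rows: "0 0 0 0 0 0 0.015; 0 0 0 0 0 0 0.015; 0 0 0 0 0 0 0.015"

```text
t: 4.65
eef_pos: [0.5214, 0.0411, 0.1025]
ee_rot: [3.142, -0.0, -1.415]
force: [1.0, 0.5, -0.3]
width: 0.0152
gripper_force: 0.0
```

```bash
python3 - <<'E'
from h import *
togo(-.003,.061,.113)
im,w=cloud('top'); cv2.imwrite('pics/t1.png',cv2.resize(im[150:290,140:350],None,fx=3.5,fy=3.5))
E
```

```text
t 4.65 grasp rack [-0.003   0.0613  0.1135] shift [0.0003 0.     0.0005] turn [ 0.   -0.   -0.03] F [ 0.97  0.49 -0.27] w 0.0152 gf 0.0 q [ 0.45  0.2  -0.46 -0.   -0.91 -0.3 ]
```

View pics/t1.png

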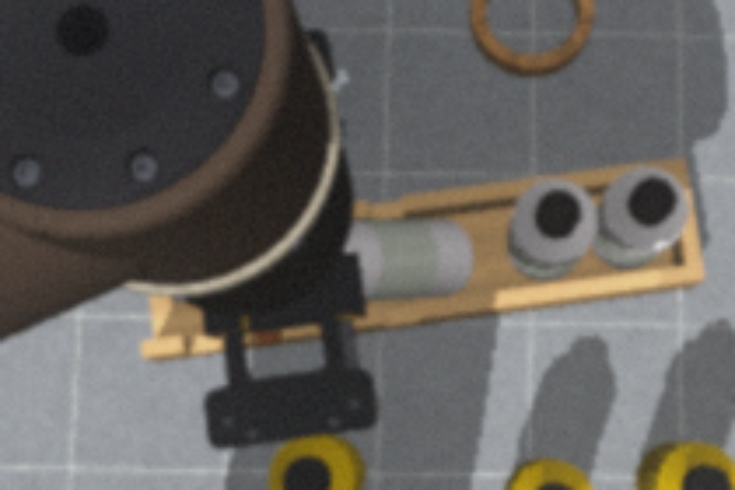

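Bottle's still leaning, unmoved (foot end at crop x≈470), but the fingers shut to 15 mm without feeling the 25 mm cap. I'll check where the fingers really are from depth.

```bash
python3 - <<'E'
from h import *
for n in("side","top"):
    im,w=cloud(n); r=rack(w.reshape(-1,3)); c=im.reshape(-1,3).astype(int)
    u=np.tile(np.arange(560),420); v=np.repeat(np.arange(420),560)
    k=(abs(r[:,0])<.12)&(r[:,1]>-.02)&(r[:,1]<.13)&(r[:,2]>.06)&(r[:,2]<.2)
    for z in np.arange(.06,.2,.01):
        j=k&(abs(r[:,2]-z)<.005)
        if j.sum()>2: print(n,round(z,3),j.sum(),"x",np.percentile(r[j,0],[2,98]).round(3),"y",np.percentile(r[j,1],[2,98]).round(3))
    cv2.imwrite(f"pics/{n}2.png",im)
im=cv2.imread("pics/side2.png"); cv2.imwrite("pics/s2.png",cv2.resize(im[200:330,230:360],None,fx=4.5,fy=4.5))
E
```

```text
side 0.06 27 x [-0.119 -0.02 ] y [-0.004  0.095]
side 0.07 60 x [-0.119 -0.02 ] y [0.005 0.095]
side 0.08 69 x [-0.118 -0.023] y [0.025 0.094]
side 0.09 62 x [-0.119 -0.022] y [0.029 0.094]
side 0.1 181 x [-0.119 -0.024] y [0.043 0.094]
side 0.11 72 x [-0.12  -0.104] y [0.065 0.085]
side 0.12 24 x [-0.119 -0.109] y [0.074 0.083]
side 0.13 110 x [-0.12  -0.109] y [0.06  0.082]
side 0.19 19 x [-0.092 -0.06 ] y [0.09  0.101]
side 0.2 12 x [-0.092 -0.055] y [0.094 0.101]
top 0.06 53 x [-0.109  0.023] y [-0.019  0.05 ]
top 0.07 121 x [-0.112  0.021] y [-0.016  0.046]
top 0.08 129 x [-0.101  0.018] y [-0.005  0.048]
top 0.09 105 x [-0.112  0.018] y [0.005 0.044]
top 0.1 194 x [-0.118  0.013] y [0.016 0.09 ]
top 0.11 64 x [-0.119  0.006] y [0.026 0.08 ]
top 0.12 3 x [-0.116 -0.11 ] y [0.057 0.064]
top 0.13 61 x [-0.12 -0.11] y [0.057 0.078]
top 0.19 13 x [-0.079 -0.04 ] y [0.021 0.074]
top 0.2 7 x [-0.046 -0.029] y [0.021 0.075]
```

View pics/s2.png

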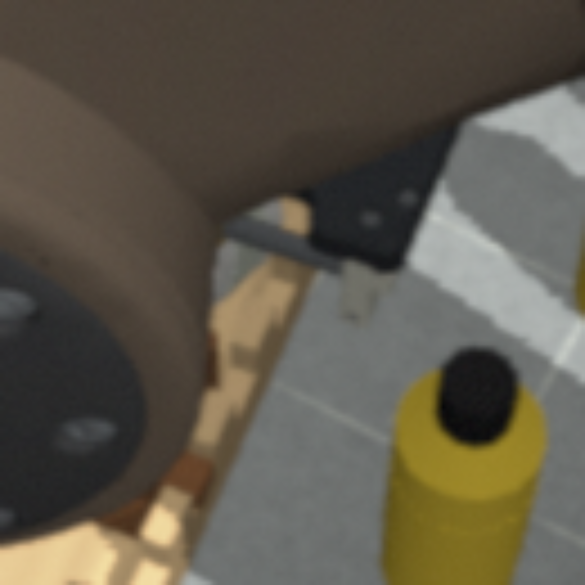

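```bash
python3 - <<'E'
from h import *
im,w=cloud("side")
for u,v in [(310,264),(309,267),(312,247),(300,245),(290,255),(288,252),(281,256),(282,262)]: print("side",u,v,rack(w[v,u]).round(3),im[v,u])
im,w=cloud("top")
for x,y in [(290,410),(220,420),(235,350),(340,350),(320,50),(250,325),(280,325),(342,78)]:
    u,v=140+int(x/3.5),150+int(y/3.5); print("top",x,y,rack(w[v,u]).round(3),im[v,u])
s=arm.get_state(); print(s["joint_efforts"].round(2),s["width"],s["gripper_force"])
E
```

```text
side 310 264 [-0.09   0.102  0.212] [103 112 111]
side 309 267 [-0.089  0.101  0.203] [104 112 112]
side 312 247 [-0.087  0.089  0.23 ] [58 57 55]
side 300 245 [-0.073  0.093  0.231] [36 34 31]
side 290 255 [-0.061  0.094  0.204] [58 59 60]
side 288 252 [-0.057  0.091  0.205] [68 66 65]
side 281 256 [-0.024  0.031  0.088] [115 119 119]
side 282 262 [-0.026  0.032  0.072] [ 92 101 102]
top 290 410 [-0.088  0.061  0.233] [42 43 37]
top 220 420 [-0.088  0.094  0.231] [40 38 39]
top 235 350 [-0.057  0.082  0.231] [40 41 40]
top 340 350 [-0.062  0.036  0.203] [43 40 38]
top 320 50 [0.081 0.026 0.231] [40 42 43]
top 250 325 [-0.043  0.077  0.212] [38 48 50]
top 280 325 [-0.045  0.062  0.211] [31 30 29]
top 342 78 [ 0.128  0.028 -0.002] [146 142 137]
[ 0.000e+00 -4.122e+01  2.453e+01  5.860e+00  1.000e-02 -0.000e+00] 0.01476087731190544 0.0
```

Fingers closed to 15 mm at the cap's position, yet nothing was felt and the bottle never moved. So the fingers are probably higher than I took them to be: the lowest body points seen are at z≈0.19, not 0.16. I'll back off beyond the open end and check the height there.

Call:
move_arm:
  rows: "0 0 0 0 0 0 0.06; 0 0 0 0 0 0 0.06; 0 0 0 0 0 0 0.06; 0 0 0 0 0 -0.05 0.06; 0 0 0 0 0 -0.05 0.06; 0 0 0 -0.06 0 0 0.04; 0 0 0 -0.06 0 0 0.02; 0 0 0 -0.06 0 0 0.01"

```text
t: 5.9
eef_pos: [0.4931, 0.2205, 0.203]
ee_rot: [-3.141, 0.001, -1.416]
force: [0.9, -0.1, -0.2]
width: 0.0357
gripper_force: 0.0
```

```bash
python3 - <<'E'
from h import *
togo(0,.23,.1)
s=arm.get_state(); g=s["eef_pos"]
for n in("side","top"):
    im,w=cloud(n); cv2.imwrite(f"pics/{n}3.png",im)
    m=arm.camera_model(n); T=np.array(m["camera_from_world"]);K=np.array(m["mtx"])
    c=K@(T[:3]@np.r_[g,1]); print(n,"tcp px",c[:2]/c[2])
    d=w-g; k=(np.linalg.norm(d[...,:2],axis=-1)<.13)&(d[...,2]>-.06)&(d[...,2]<.1)&(w[...,2]>.1)
    print(n,k.sum(),np.histogram(d[k][:,2],np.arange(-.06,.11,.01))[0])
im=cv2.imread("pics/side3.png"); tp=cv2.imread("pics/top3.png"); cv2.imwrite("pics/b3.png",cv2.resize(np.hstack([im,tp]),(800,300)))
E
```

```text
t 5.9 grasp rack [-0.0031  0.243   0.214 ] shift [ 0.013 -0.003  0.114] turn [-0.05  0.03 -0.07] F [ 0.92 -0.12 -0.19] w 0.0357 gf 0.0 q [ 0.78  0.14 -0.29  0.   -1.14 -0.63]
side tcp px [193.44250155 344.99990973]
side 0 [0 0 0 0 0 0 0 0 0 0 0 0 0 0 0 0]
top tcp px [111.72976954 232.75976536]
top 287 [  0   0   0   0   0   0   0   0  19  30  13   7  14   9  13 182]
```

View pics/b3.png

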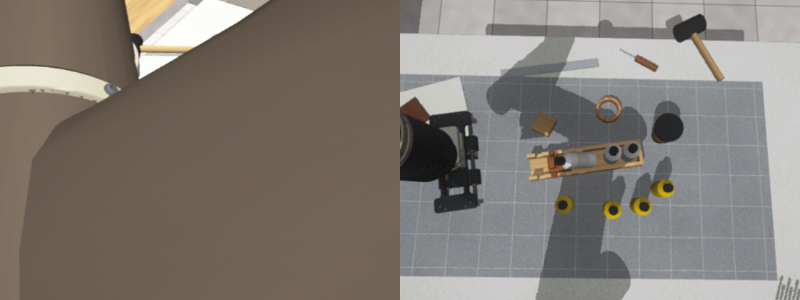

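Side view is blocked by the arm. The top view shows the tipped bottle unmoved at (575,160), with the gripper at (457,165). I'll check the lowest gripper points numerically.

```bash
python3 - <<'E'
from h import *
s=arm.get_state(); Rt=R.from_euler('xyz',s["ee_rot"]); print(s["width"])
im,w=cloud("top"); t=Rt.inv().apply((w-s["eef_pos"]).reshape(-1,3)).reshape(w.shape); t=np.nan_to_num(t,nan=9)
k=(abs(t[...,0])<.06)&(abs(t[...,1])<.12)&(t[...,2]>-.1)&(t[...,2]<.06)
for v,u in np.argwhere(k&(t[...,2]>-.09))[::5]: print(u,v,(t[v,u]*1000).round().astype(int),im[v,u])
E
```

```text
0.027651769354215743
109 167 [ 40 -87 -89] [116 115 113]
106 172 [ 35 -80 -88] [86 85 87]
108 213 [ 13 -27 -36] [61 63 65]
107 214 [ 13 -25 -41] [66 66 71]
97 215 [ 13 -17 -81] [58 61 60]
108 215 [ 12 -24 -35] [61 65 66]
98 216 [ 13 -16 -76] [59 62 62]
109 216 [ 13 -23 -33] [74 73 76]
99 217 [ 11 -16 -68] [47 51 50]
110 217 [ 12 -22 -27] [93 94 93]
106 218 [ 10 -19 -40] [61 66 66]
96 219 [  5 -14 -65] [29 26 29]
107 219 [ 12 -17 -41] [58 61 59]
97 220 [  6 -13 -65] [33 31 29]
107 220 [ 11 -16 -38] [39 39 40]
98 221 [  3 -13 -55] [26 27 27]
109 221 [ 11 -15 -31] [38 41 37]
99 222 [  1 -13 -44] [26 27 24]
110 222 [ 11 -14 -24] [58 53 55]
100 223 [ -2 -13 -33] [38 36 34]
111 223 [ 11 -13 -21] [103 102  99]
99 258 [ 15  49 -89] [55 53 51]
88 260 [ -4  49 -83] [94 90 88]
```

```bash
python3 - <<'E'
from h import *
print(arm.finger_overhang)
im=cv2.imread("pics/top3.png")
c=cv2.resize(im[150:310,10:170],None,fx=3.7,fy=3.7,interpolation=cv2.INTER_CUBIC); c=cv2.convertScaleAbs(c,alpha=2.2,beta=20)
cv2.imwrite("pics/c3.png",c)
E
```

```text
0.008
```

View pics/c3.png

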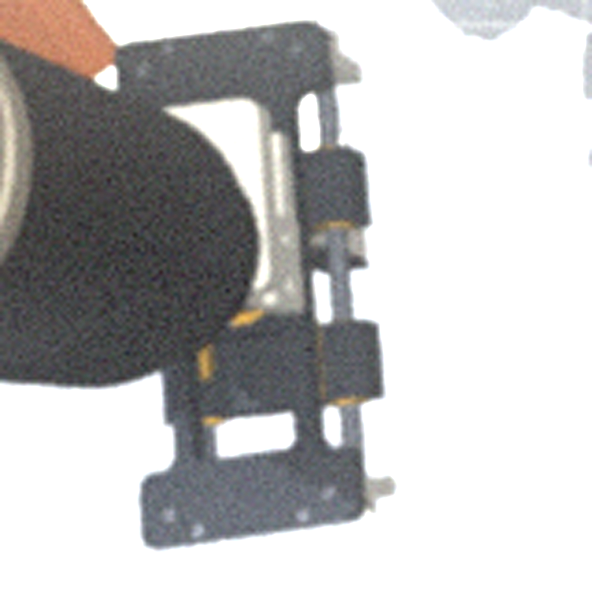

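Carriages show at crop (335,190) and (350,360), with only a short fingertip at (345,250). Depth puts that tip about 21–27 mm behind the TCP, where the given figure is 8 mm ahead. That explains the missed cap. I'll calibrate the height by touching the free table here with closed fingers.

Call:
move_arm:
  rows: "0 0 0 0 0 0.055 0; 0 0 0 0 0 0.055 0; 0 0 0 0 0 0.055 0; 0 0 0 0 0 0.015 0; 0 0 0 0 0 0.01 0; 0 0 0 0 0 0 0"

```text
t: 6.8
eef_pos: [0.4943, 0.2193, 0.0135]
ee_rot: [-3.14, 0.001, -1.415]
force: [-0.1, 0.2, -1.0]
width: 0.0002
gripper_force: 0.0
```

Call:
move_arm:
  rows: "0 0 0 0 0 0.003 0; 0 0 0 0 0 0.003 0; 0 0 0 0 0 0.002 0; 0 0 0 0 0 0 0"

```text
t: 7.3
eef_pos: [0.4934, 0.2189, 0.0046]
ee_rot: [3.142, -0.0, -1.415]
force: [0.6, -1.0, 0.2]
width: 0.0003
gripper_force: 0.0
```

Call:
move_arm:
  rows: "0 0 0 0 0 0.003 0; 0 0 0 0 0 0.003 0; 0 0 0 0 0 0.003 0; 0 0 0 0 0 0.003 0; 0 0 0 0 0 0 0"

```text
t: 7.92
eef_pos: [0.4933, 0.2188, -0.0078]
ee_rot: [3.141, -0.0, -1.415]
force: [0.0, 0.6, -0.1]
width: 0.0002
gripper_force: 0.0
```

Call:
move_arm:
  rows: "0 0 0 0 0 0.002 0; 0 0 0 0 0 0.002 0; 0 0 0 0 0 0.002 0; 0 0 0 0 0 0 0"

```text
t: 8.43
eef_pos: [0.4934, 0.2189, -0.0136]
ee_rot: [3.141, -0.0, -1.415]
force: [-1.3, -0.3, 0.1]
width: 0.0004
gripper_force: 0.0
```

Call:
move_arm:
  rows: "0 0 0 0 0 0.002 0; 0 0 0 0 0 0.002 0; 0 0 0 0 0 0 0"

```text
t: 8.8
eef_pos: [0.4934, 0.2188, -0.0176]
ee_rot: [3.141, -0.0, -1.415]
force: [-0.4, -0.2, -0.7]
width: 0.0004
gripper_force: 0.0
```

Call:
move_arm:
  rows: "0 0 0 0 0 0.002 0; 0 0 0 0 0 0.001 0; 0 0 0 0 0 0 0"

```text
t: 9.18
eef_pos: [0.4935, 0.2189, -0.0205]
ee_rot: [3.141, -0.0, -1.415]
force: [-0.2, 0.5, 0.6]
width: 0.0008
gripper_force: 0.0
```

Call:
move_arm:
  rows: "0 0 0 0 0 0.002 0; 0 0 0 0 0 0.001 0; 0 0 0 0 0 0 0"

```text
t: 9.55
eef_pos: [0.4936, 0.219, -0.0209]
ee_rot: [-3.141, 0.0, -1.414]
force: [-10.2, -2.5, 29.1]
width: 0.0004
gripper_force: 15.3
```

Contact came at reported TCP z = −0.021, so the fingertips really stand 21 mm behind the reported TCP and the grasp point 40 mm behind it. I'll correct for that.

Call:
move_arm:
  rows: "0 0 0 0 0 -0.02 0.02; 0 0 0 0 0 -0.06 0.05; 0 0 0 0 0 -0.06 0.05; 0 0 0 0 0 -0.04 0.05; 0 0 0 0.06 0 0 0.05; 0 0 0 0.06 0 0 0.05; 0 0 0 0.06 0 0 0.05; 0 0 0 0 0 0 0.05"

```text
t: 10.55
eef_pos: [0.5212, 0.0377, 0.1565]
ee_rot: [3.141, -0.0, -1.42]
force: [-0.7, 1.3, -1.0]
width: 0.05
gripper_force: 0.0
```

```bash
sed -i 's/\.011/.040/g' h.py; sed -i 's/+Rg.apply/+Rg.apply/' h.py; python3 -c "
from h import *
togo(-.003,.061,.113)"
```

```text
t 10.55 grasp rack [-0.0037  0.0579  0.1965] shift [-0.0031 -0.0007  0.0835] turn [ 0.02 -0.01 -0.31] F [-0.73  1.32 -0.97] w 0.05 gf 0.0 q [ 0.45  0.15 -0.39  0.   -1.03 -0.3 ]
```

Call:
move_arm:
  rows: "0 0 -0.3 -0.003 -0.001 0.03 0.05; 0 0 0 0 0 0.03 0.05; 0 0 0 0 0 0.023 0.05; 0 0 0 0 0 0 0.05; 0 0 0 0 0 0 0.03; 0 0 0 0 0 0 0.015; 0 0 0 0 0 0 0.015; 0 0 0 0 0 0 0.015"
  squeeze: 4

```text
t: 11.55
eef_pos: [0.5225, 0.0445, 0.0742]
ee_rot: [-3.14, 0.0, -1.41]
force: [-0.6, 1.0, 1.9]
width: 0.0247
gripper_force: 4.0
```

```bash
python3 - <<'E'
from h import *
togo(-.003,.061,.113)
# arc for grasp point (115 mm up the axis-ish), pivot y -6 z 8, from present
P=np.array([-.006,.008]); s=arm.get_state(); Rt=R.from_euler('xyz',s["ee_rot"])
g=rack(s["eef_pos"]-Rt.apply([0,0,.040]))[1:]; d=g-P; L=np.hypot(*d); a0=np.arctan2(d[0],d[1]); print("L",L,"ang",np.degrees(a0))
pts=[P+L*np.array([np.sin(a),np.cos(a)]) for a in a0-np.radians(np.arange(0,46,3))]
print(np.diff(np.array(pts),axis=0).round(4).tolist(), pts[-1])
E
```

```text
t 11.55 grasp rack [-0.0015  0.0645  0.1142] shift [0.0035 0.0016 0.0012] turn [-0.09  0.02  0.27] F [-0.58  1.    1.89] w 0.0247 gf 4.0 q [ 0.46  0.24 -0.49  0.   -0.84 -0.3 ]
L 0.12745768141051472 ang 33.5617830317336
[[-0.0057, 0.0035], [-0.0058, 0.0032], [-0.006, 0.0029], [-0.0061, 0.0026], [-0.0063, 0.0023], [-0.0064, 0.002], [-0.0065, 0.0016], [-0.0065, 0.0013], [-0.0066, 0.0009], [-0.0066, 0.0006], [-0.0067, 0.0002], [-0.0067, -0.0001], [-0.0067, -0.0005], [-0.0066, -0.0008], [-0.0066, -0.0012]] [-0.03127628  0.13292626]
```

Cap is held: width 24.7 mm, 4 N. Now I'll swing it along the arc about the low rim of the foot.

Call:
move_arm:
  rows: "0 0 0 0.0054 0 -0.0033 0.015; 0 0 0 0.0055 0 -0.003 0.015; 0 0 0 0.0057 0 -0.0028 0.015; 0 0 0 0.0058 0 -0.0025 0.015; 0 0 0 0.006 0 -0.0022 0.015; 0 0 0 0.0061 0 -0.0019 0.015; 0 0 0 0.0062 0 -0.0015 0.015; 0 0 0 0 0 0 0.015"

```text
t: 12.55
eef_pos: [0.5285, 0.0035, 0.0908]
ee_rot: [3.142, -0.0, -1.411]
force: [0.5, 0.5, 3.4]
width: 0.0252
gripper_force: 4.0
```

```bash
python3 - <<'E'
from h import *
togo(-.003,-.030,.131)
im,w=cloud("top"); r=rack(w.reshape(-1,3)); k=(abs(r[:,0])<.026)&(r[:,1]>-.06)&(r[:,1]<.0)&(r[:,2]>.012)&(r[:,2]<.14)
for y in np.arange(-.06,.0,.01):
    j=k&(abs(r[:,1]-y)<.005)
    if j.sum()>2: print(round(y,3),j.sum(),r[j,2].max().round(3))
cv2.imwrite("pics/t4.png",im)
E
```

```text
t 12.55 grasp rack [-0.0019  0.0231  0.1308] shift [ 0.0531  0.0014 -0.0002] turn [ 0.   -0.    0.23] F [0.49 0.47 3.44] w 0.0252 gf 4.0 q [ 0.38  0.23 -0.46  0.   -0.88 -0.22]
-0.05 19 0.038
-0.04 77 0.061
-0.03 100 0.081
-0.02 74 0.103
```

Call:
move_arm:
  rows: "0 0 0 0.0062 0 -0.0017 0.015; 0 0 0 0.0063 0 -0.0013 0.015; 0 0 0 0.0063 0 -0.0006 0.015; 0 0 0 0.0064 0 -0.0002 0.015; 0 0 0 0.0064 0 0.0001 0.015; 0 0 0 0.0064 0 0.0005 0.015; 0 0 0 0.0063 0 0.0008 0.015; 0 0 0 0 0 0 0.015"

```text
t: 13.6
eef_pos: [0.5358, -0.0402, 0.0933]
ee_rot: [-3.141, -0.0, -1.41]
force: [0.4, -1.3, 3.5]
width: 0.0248
gripper_force: 4.0
```

```bash
cat > chk.py <<'E'
from h import *
togo(-.003,-.030,.131)
for n in ("top","side"):
    im,w=cloud(n); r=rack(w.reshape(-1,3)); k=(abs(r[:,0])<.027)&(r[:,1]>-.06)&(r[:,1]<.04)&(r[:,2]>.02)&(r[:,2]<.145)
    print(n,[(round(z,2),int(j.sum()),r[j,1].min().round(3),r[j,1].max().round(3)) for z in np.arange(.03,.145,.01) for j in [k&(abs(r[:,2]-z)<.005)] if j.sum()>3])
    k=(abs(r[:,0])<.03)&(r[:,1]<-.06)&(r[:,1]>-.17)&(r[:,2]>.130)&(r[:,2]<.145)
    for a,b in((-.115,-.06),(-.17,-.115)):
        j=k&(r[:,1]>a)&(r[:,1]<b); print("cap",j.sum(),np.median(r[j],0).round(4) if j.any() else "")
    cv2.imwrite(f"pics/{n}_l.png",im)
E
python3 chk.py
```

```text
t 13.6 grasp rack [-0.0014 -0.0212  0.1333] shift [0.0088 0.0016 0.0023] turn [-0.02 -0.01  0.24] F [ 0.38 -1.29  3.47] w 0.0248 gf 4.0 q [ 0.29  0.24 -0.44  0.   -0.89 -0.13]
top [(np.float64(0.03), 6, np.float64(0.039), np.float64(0.04)), (np.float64(0.04), 5, np.float64(0.039), np.float64(0.04)), (np.float64(0.05), 6, np.float64(0.039), np.float64(0.04))]
cap 96 [-0.0015 -0.0884  0.1371]
cap 136 [ 0.0009 -0.1377  0.1373]
side [(np.float64(0.03), 64, np.float64(-0.018), np.float64(-0.003)), (np.float64(0.04), 69, np.float64(-0.031), np.float64(0.031)), (np.float64(0.05), 88, np.float64(-0.033), np.float64(0.0)), (np.float64(0.06), 88, np.float64(-0.032), np.float64(-0.0)), (np.float64(0.07), 92, np.float64(-0.031), np.float64(0.0)), (np.float64(0.08), 105, np.float64(-0.035), np.float64(0.002)), (np.float64(0.09), 96, np.float64(-0.024), np.float64(0.002)), (np.float64(0.1), 95, np.float64(-0.024), np.float64(0.003)), (np.float64(0.11), 211, np.float64(-0.016), np.float64(0.003)), (np.float64(0.12), 130, np.float64(-0.018), np.float64(-0.003)), (np.float64(0.13), 132, np.float64(-0.027), np.float64(-0.007)), (np.float64(0.14), 185, np.float64(-0.028), np.float64(-0.007))]
cap 0 
cap 124 [-0.001  -0.1333  0.1369]
```

Side depth: the bottle's +y face runs from y≈−3 mm at the foot to +3 mm at the shoulder, so it still leans about 4°. The last bit, then release slowly.

Call:
move_arm:
  rows: "0 0 0 0.003 0 0 0.015; 0 0 0 0.003 0 0.001 0.015; 0 0 0 0 0 0 0.015; 0 0 0 0 0 0 0.027; 0 0 0 0 0 0 0.03; 0 0 0 0 0 0 0.04; 0 0 0 0 0 0 0.05; 0 0 0 0 0 0 0.05"

```text
t: 14.7
eef_pos: [0.5365, -0.0456, 0.0921]
ee_rot: [3.142, 0.0, -1.41]
force: [-0.2, 0.0, -0.8]
width: 0.0489
gripper_force: 0.0
```

```bash
python3 chk.py
```

```text
t 14.7 grasp rack [-0.0016 -0.0266  0.1321] shift [0.0034 0.0014 0.0011] turn [0.   0.   0.27] F [-0.22  0.02 -0.75] w 0.0489 gf 0.0 q [ 0.28  0.24 -0.44 -0.   -0.89 -0.12]
top [(np.float64(0.03), 5, np.float64(0.039), np.float64(0.04)), (np.float64(0.04), 4, np.float64(0.039), np.float64(0.04)), (np.float64(0.05), 6, np.float64(0.039), np.float64(0.04))]
cap 51 [-0.0037 -0.0906  0.137 ]
cap 136 [ 0.0009 -0.1378  0.1372]
side [(np.float64(0.03), 75, np.float64(-0.022), np.float64(-0.004)), (np.float64(0.04), 83, np.float64(-0.031), np.float64(-0.004)), (np.float64(0.05), 95, np.float64(-0.032), np.float64(-0.003)), (np.float64(0.06), 100, np.float64(-0.031), np.float64(-0.004)), (np.float64(0.07), 102, np.float64(-0.037), np.float64(-0.004)), (np.float64(0.08), 108, np.float64(-0.037), np.float64(-0.004)), (np.float64(0.09), 101, np.float64(-0.029), np.float64(-0.004)), (np.float64(0.1), 107, np.float64(-0.025), np.float64(-0.003)), (np.float64(0.11), 294, np.float64(-0.04), np.float64(-0.005)), (np.float64(0.12), 136, np.float64(-0.036), np.float64(-0.013)), (np.float64(0.13), 95, np.float64(-0.036), np.float64(-0.013)), (np.float64(0.14), 165, np.float64(-0.035), np.float64(-0.015))]
cap 35 [-0.0071 -0.0833  0.1369]
cap 99 [-0.0009 -0.1366  0.1373]
```

Bottle is upright: its +y face is at −4 mm over the full height. Lift off and look at the scene.

Call:
move_arm:
  rows: "0 0 0 0 0 -0.02 0.05; 0 0 0 0 0 -0.03 0.05; 0 0 0 0 0 -0.03 0.05; 0 0 0.3 -0.04 0 0 0.05; 0 0 0 -0.04 0 0 0.05; 0 0 0 -0.037 0.001 0 0.05; 0 0 0 0 0 0 0.05"

```text
t: 15.68
eef_pos: [0.5169, 0.0717, 0.1723]
ee_rot: [-3.141, 0.0, -1.412]
force: [0.6, -0.6, 0.5]
width: 0.05
gripper_force: 0.0
```

```bash
python3 - <<'E'
from h import *
togo(0,.0895,.078)
im,w=cloud("top"); c=im[150:290,140:350]; cv2.imwrite("pics/t5.png",cv2.resize(c,None,fx=3.5,fy=3.5,interpolation=cv2.INTER_CUBIC))
r=rack(w.reshape(-1,3)); k=(abs(r[:,0])<.03)&(r[:,1]<.0)&(r[:,2]>.132)&(r[:,2]<.142)
for a,b in((-.06,0),(-.115,-.06),(-.17,-.115)):
    j=k&(r[:,1]>a)&(r[:,1]<b); print("cap",j.sum(),np.median(r[j],0).round(4))
E
```

```text
t 15.675 grasp rack [-0.0027  0.0922  0.2123] shift [ 0.0028 -0.0026  0.1343] turn [-0.02  0.02  0.12] F [ 0.58 -0.56  0.49] w 0.05 gf 0.0 q [ 0.51  0.13 -0.37 -0.   -1.07 -0.36]
cap 136 [-0.0024 -0.0309  0.1372]
cap 134 [ 0.0017 -0.0858  0.1372]
cap 132 [ 0.0012 -0.138   0.1371]
```

View pics/t5.png

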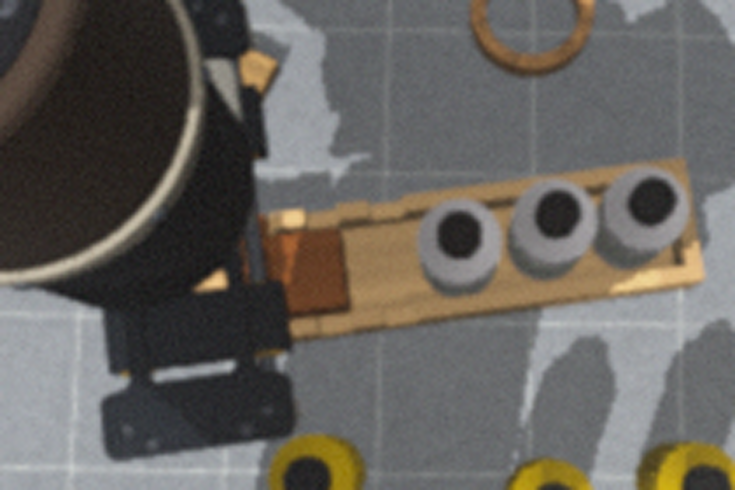

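All three white bottles stand upright in the lane, at crop (460,235), (557,215) and (653,200), and the stop is still in place at (315,272). Now for the stop's grip.

Call:
move_arm:
  rows: "0 0 0.1 0.003 -0.003 0.03 0.05; 0 0 0 0 0 0.035 0.05; 0 0 0 0 0 0.03 0.05; 0 0 0 0 0 0.02 0.05; 0 0 0 0 0 0.01 0.05; 0 0 0 0 0 0.005 0.05; 0 0 0 0 0 0 0.05"

```text
t: 16.6
eef_pos: [0.5209, 0.0672, 0.0425]
ee_rot: [-3.141, 0.0, -1.417]
force: [0.5, 0.4, 0.3]
width: 0.0501
gripper_force: 0.0
```

```bash
python3 -c "
from h import *
togo(0,.0895,.078)"
```

```text
t 16.6 grasp rack [0.0005 0.0872 0.0825] shift [-0.0023  0.0006  0.0045] turn [-0.02  0.   -0.15] F [0.45 0.37 0.33] w 0.0501 gf 0.0 q [ 0.5   0.28 -0.52  0.   -0.76 -0.35]
```

Call:
move_arm:
  rows: "0 0 0 -0.002 0 0.005 0.05; 0 0 0 0 0 0 0.04; 0 0 0 0 0 0 0.02; 0 0 0 0 0 0 0.02; 0 0 0 0 0 0 0.02; 0 0 0 0 0 0 0.02"
  squeeze: 40

```text
t: 17.35
eef_pos: [0.5205, 0.0694, 0.0374]
ee_rot: [-3.141, 0.0, -1.417]
force: [0.2, 1.9, 1.9]
width: 0.0298
gripper_force: 40.0
```

```bash
python3 -c "
from h import *
togo(0,.0895,.078)"
```

```text
t 17.35 grasp rack [0.0005 0.0894 0.0774] shift [-0.0001  0.0005 -0.0006] turn [-0.03  0.01 -0.13] F [0.17 1.91 1.93] w 0.0298 gf 40.0 q [ 0.51  0.29 -0.53 -0.   -0.75 -0.35]
```

Grip is held: width 29.8 mm, 40 N. Lift and measure the block in the hand.

Call:
move_arm:
  rows: "0 0 0 0 0 -0.005 0.02; 0 0 0 0 0 -0.01 0.02; 0 0 0 0 0 -0.012 0.02; 0 0 0 0 0 0 0.02; 0 0 0 0 0 0 0.02"

```text
t: 17.98
eef_pos: [0.5202, 0.0693, 0.0643]
ee_rot: [-3.141, 0.0, -1.417]
force: [0.5, -0.7, -1.8]
width: 0.0298
gripper_force: 40.0
```

```bash
cat > blk.py <<'E'
from h import *
togo(0,.0495,.105)
for n in("top","side"):
    im,w=cloud(n); r=rack(w.reshape(-1,3)); c=im.reshape(-1,3).astype(int)
    brown=(c[:,2]>c[:,0]*1.9)&(c[:,2]>35)
    k=brown&(abs(r[:,0])<.027)&(r[:,1]>-.01)&(r[:,1]<.13)&(r[:,2]>.04)&(r[:,2]<.12)
    q=r[k]; print(n,len(q))
    if len(q)<5: continue
    print(" x",np.percentile(q[:,0],[2,98]).round(4),"y",np.percentile(q[:,1],[1,2,5,99]).round(4),"z",np.percentile(q[:,2],[2,50,98]).round(4))
    h=q[abs(q[:,2]-np.median(q[:,2]))<.005]; A=np.c_[h[:,:2],np.ones(len(h))]; print(" plane slopes deg",np.degrees(np.linalg.lstsq(A,h[:,2],rcond=None)[0][:2]).round(2), len(h))
E
python3 blk.py
```

```text
t 17.975 grasp rack [0.0002 0.0893 0.1043] shift [ 0.0399  0.0001 -0.0008] turn [-0.01  0.02 -0.15] F [ 0.54 -0.74 -1.83] w 0.0298 gf 39.99 q [ 0.51  0.25 -0.5  -0.   -0.82 -0.35]
top 283
 x [-0.0248  0.022 ] y [0.0394 0.0395 0.0395 0.0634] z [0.051  0.079  0.0824]
 plane slopes deg [ 0.52 -0.6 ] 254
side 0
```

Lifted 26 mm and level; the front edge at 39 mm puts its origin about on y = 89–90. Shift 40 mm towards the bottles, check, then lower.

Call:
move_arm:
  rows: "0 0 0 0.01 0 0 0.02; 0 0 0 0.015 0 0 0.02; 0 0 0 0.01 0 0 0.02; 0 0 -0.1 0.005 0 0 0.02; 0 0 0 0 0 0 0.02; 0 0 0 0 0 0 0.02"

```text
t: 18.82
eef_pos: [0.5265, 0.0298, 0.0642]
ee_rot: [-3.141, 0.0, -1.415]
force: [0.2, 0.6, -1.3]
width: 0.0298
gripper_force: 40.0
```

```bash
python3 blk.py
```

```text
t 18.825 grasp rack [0.0002 0.0494 0.1042] shift [-0.0001  0.0002 -0.0008] turn [-0.01  0.   -0.04] F [ 0.19  0.62 -1.31] w 0.0298 gf 39.99 q [ 0.43  0.26 -0.5  -0.   -0.82 -0.27]
top 167
 x [-0.0248  0.0205] y [-0.0004 -0.0004 -0.0001  0.018 ] z [0.0619 0.0791 0.0817]
 plane slopes deg [ 0.13 -0.78] 158
side 96
 x [-0.0263 -0.0193] y [0.029  0.0328 0.0539 0.068 ] z [0.0427 0.0638 0.0804]
 plane slopes deg [-4.74 -8.36] 21
```

Call:
move_arm:
  rows: "0 0 0 0 0 0.006 0.02; 0 0 0 0 0 0.007 0.02; 0 0 0 0 0 0.005 0.02; 0 0 0 0 0 0.004 0.02; 0 0 0 0 0 0.002 0.02; 0 0 0 0 0 0 0.02"

```text
t: 19.68
eef_pos: [0.5264, 0.0297, 0.04]
ee_rot: [3.141, -0.0, -1.415]
force: [0.4, 0.7, -1.9]
width: 0.0296
gripper_force: 40.0
```

Call:
move_arm:
  rows: "0 0 0 0 0 0.001 0.02; 0 0 0 0 0 0.001 0.02; 0 0 0 0 0 0 0.02"

```text
t: 20.05
eef_pos: [0.5264, 0.0297, 0.0382]
ee_rot: [-3.142, 0.0, -1.415]
force: [-0.4, 0.2, -1.9]
width: 0.0296
gripper_force: 40.0
```

```bash
python3 blk.py
```

```text
t 20.05 grasp rack [0.0002 0.0493 0.0782] shift [-0.0002  0.0002 -0.0268] turn [-0.    0.   -0.03] F [-0.44  0.23 -1.88] w 0.0296 gf 39.99 q [ 0.43  0.29 -0.52 -0.   -0.75 -0.27]
top 148
 x [-0.0241  0.0208] y [-0.0005 -0.0004  0.      0.0176] z [0.0499 0.0529 0.0557]
 plane slopes deg [0.35 0.64] 146
side 19
 x [-0.0265 -0.0235] y [0.0539 0.0541 0.0548 0.0672] z [0.0416 0.047  0.0552]
 plane slopes deg [46.42 20.18] 14
```

Still carrying its weight 0.8 mm above the original seat height. I'll lower that last bit, then release slowly.

Call:
move_arm:
  rows: "0 0 0 0 0 0.0008 0.02; 0 0 0 0 0 0 0.02; 0 0 0 0 0 0 0.034; 0 0 0 0 0 0 0.045; 0 0 0 0 0 0 0.05; 0 0 0 0 0 0 0.05; 0 0 0 0 0 0 0.05"
  squeeze: 20

```text
t: 21.02
eef_pos: [0.5264, 0.0298, 0.0374]
ee_rot: [-3.142, 0.0, -1.415]
force: [0.2, -0.3, 0.0]
width: 0.0496
gripper_force: 0.0
```

Call:
move_arm:
  rows: "0 0 0 0 0 -0.01 0.05; 0 0 0 0 0 -0.03 0.05; 0 0 0 0 0 -0.05 0.05; 0 0 0 0 0 -0.05 0.05; 0 0 0 -0.05 0 0 0.05; 0 0 0 -0.06 0 0 0.05; 0 0 0 -0.06 0 0 0.05; 0 0 0 0 0 0 0.05"

```text
t: 22.02
eef_pos: [0.4997, 0.2011, 0.1781]
ee_rot: [-3.141, 0.001, -1.411]
force: [0.8, -0.5, 0.2]
width: 0.0497
gripper_force: 0.0
```

```bash
python3 blk.py; python3 - <<'E'
from h import *
im,w=cloud("top"); c=im[150:290,140:350]; cv2.imwrite("pics/t6.png",cv2.resize(c,None,fx=3.5,fy=3.5,interpolation=cv2.INTER_CUBIC))
r=rack(w.reshape(-1,3)); k=(abs(r[:,0])<.03)&(r[:,1]<.0)&(r[:,2]>.132)&(r[:,2]<.142)
for a,b in((-.06,0),(-.115,-.06),(-.17,-.115)):
    j=k&(r[:,1]>a)&(r[:,1]<b); print("cap",j.sum(),np.median(r[j],0).round(4))
k=(abs(r[:,0])<.013)&(r[:,2]>.076)&(r[:,2]<.09)&(r[:,1]>.03)&(r[:,1]<.07); print("grip",np.median(r[k],0).round(4),k.sum())
k=(abs(r[:,0])<.02)&(r[:,1]>.004)&(r[:,1]<.035); print("top z",np.median(r[k,2]))
E
```

```text
t 22.025 grasp rack [0.0004 0.2228 0.2181] shift [0.1734 0.0012 0.113 ] turn [-0.06  0.04  0.21] F [ 0.82 -0.46  0.24] w 0.0497 gf 0.0 q [ 0.75  0.15 -0.33  0.   -1.08 -0.59]
top 727
 x [-0.0246  0.0226] y [0.0004 0.0011 0.003  0.0637] z [0.0438 0.0528 0.0837]
 plane slopes deg [0.24 0.31] 575
side 0
cap 136 [-0.0026 -0.0311  0.1375]
cap 134 [ 0.0017 -0.0859  0.1373]
cap 130 [ 0.001  -0.138   0.1371]
grip [-0.0002  0.0492  0.0823] 102
top z 0.052589635789161426
```

View pics/t6.png

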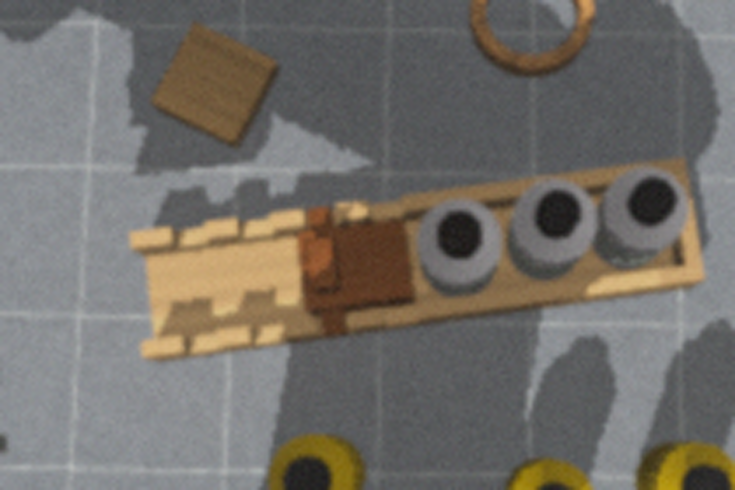

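The stop is seated in the y = 50 notches: lugs in place at crop (318,222) and (333,322), top at z = 52.6 mm against 53 mm nominal, and level. All three bottles are upright, and the gripper is clear.

```bash
python3 -c "
from station import arm
print(arm.job_done())"
```

```text
the job is handed in; nothing more can be done
None
```

The tipped bottle now stands upright beside the other two, the stop block is fully seated in the next notches (y = +50 mm), nothing else was touched, and the job was handed in at about 22 s with the gripper open and clear.

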